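# Widen the hide-roll stand by one hole

## Robot

A 6-joint arm with a two-finger parallel gripper is mounted at the origin on the work surface. World frame = base frame: x ahead of the robot, y to its left, z up, the work surface at z = 0. Lengths are in m, angles in degrees, forces in N, time in s.
With the tool pointing down it reaches from about 0.35 to 0.775 m from the base axis. Payload 7.3 kg.
Tool frame: the origin (TCP) lies at the very end of the fingers, on their centre line; the grasp point (between the pads) lies 19 mm behind it; z points along the fingers, y is the line along which they close (so a half turn about z gives the same grasp; the last joint's range is limited). The gripper opens to 92 mm and grips with 3 to 60 N. Pads are 19 mm wide; open, the fingers measure 130 mm over their backs; the gripper's body (75 mm by 190 mm) begins 47 mm behind the grasp point.
Start: joints at [58.27, 19.595, 87.324, -0, 73.075, -8.365], TCP at [0.208, 0.482, 0.227] pointing down, gripper open.
Joint ranges: [-145.02, 145.02], [-44.19, 115.74], [2.07, 154.8], [-57.11, 237.11], [16.16, 152.29], [-177.93, 177.93]. Speed limits (degrees/s): [147.25, 147.25, 180, 180, 180, 180].

## Interface

Orientations are given as [roll, pitch, yaw] about the fixed x, y, z axes, in that order (R = Rz(yaw) Ry(pitch) Rx(roll)).
In Python, from bench import ctrl, cams, ticket gives the robot as it stands. The module is installed in compiled form; this text tells all that it offers.
- The arm moves only by the shell command python3 -m crank 'ROWS'. ROWS is JSON, a list that holds one entry, the list of rows, each a list of 5 numbers: the shift along the tool's x, y, z in cm, then the turn about the tool's z in degrees, then the closure, from 0 (fully open) to 1 (shut). In form: [[[dx, dy, dz, spin, grip], ...]]. A call has 1 to 8 rows; each row shifts and turns the commanded pose from where the row before left it, along the tool's axes as they then stand; what a row does not reach is not made up. A row lasts 1/10 s, in which the tool goes at most 50 mm and 8.59 degrees, less where a joint would pass 70% of its speed; a pose out of reach is approached as far as the arm can. A call with a gripper value outside its range is refused whole. The fingers move at their own pace and stop on an object; the grip force is fixed at half the most. Time passes only in rows, so rows that do not move let the fingers close. It gives the time, the measured TCP pose, the force, the opening and the grip force at its end, in the units of the state.
- ctrl.sense(): the state, without advancing time (a new reading comes with each control period).
- cams.capture(name): name is "scene" or "side" or "wrist"; returns a dict with "image" (400x640x3 uint8, blue, green, red), "mtx" (3x3 intrinsics, pixels), "dist_coeffs" ([k1, k2, p1, p2, k3] as OpenCV has them; the pictures are not rectified), "rvec" (rotation vector, rad) and "tvec" (3), from world to camera coordinates, as OpenCV has them. Camera axes: x right, y down, z forward; pixel columns grow to the right and rows downward; lengths in m; the calibration is good to about 2 mm. A picture is of the moment at which its call begins. There is no depth.
- ticket.job_done(): hands the job in; it is judged then, once.
The state is a dict: "time_s": time; "qpos": joint angles; "qvel": joint speeds; "tau": joint torques, N m; "eef_pos": TCP position; "ee_rot": TCP orientation; "force": force on the tool from outside, world axes, zero at the start; "wrist_torque": the same for the moment, N m; "grip_width": finger opening in m; "gripper_force": force on a finger pad.
Only numpy, scipy, OpenCV 4.12 (cv2) and the standard library are available. Lean on these libraries where they do the work, as an engineer would, in place of code of your own. Each camera call takes 0.05 s, during which the arm holds its last target. There are 200 camera calls.

## Task

Make the hide-roll stand on the bench one hole wider for the next roll. First press the spring pedal down to its stop to free the brake (it stays down), then pull the black plunger knob up, slide the tube section with its V rest one hole away from the fixed V rest, and let the pin drop fully home in that next hole, without going past it. Finish still holding the knob in the gripper with the pin home: do not let go, and leave the tools and pots lying about where they are.

Things in the scene. Friction and masses are not known exactly. Their poses are not given: they have to be found in the camera images.
- stand: Roll stand screwed to the bench, yaw within 0.35 rad: plywood board 300 x 500 x 20 mm (x -170 to 130) with a fixed aluminium square tube, 40 x 40 x 440 mm, top 100 mm above the bench. Origin on the bench under the tube's middle; y along the tube, x away from the pedal, z up. Square 13 mm holes in the tube's top at y -150, -90, -30 (pin starts here), 30 (next hole), 90, 150 mm.
- next_hole (a point): Centre of the mouth of the hole that the pin must go into, on the tube's top face, 100 mm above the bench, 60 mm along the stand's +y from the hole the pin starts in. The point's axes are the stand's.
- section (a joint): Slide of the grey tube section (sleeve on the tube, 52 mm wide, 80 mm long, top at 107 mm) along the stand's +y, m: 0 in the starting hole, 0.060 in the next; positive is away from the fixed V rest. About 3 N of friction, stays where left. The plunger stands in the middle of its top. Blocked by the brake while the pedal is up and by the pin in a hole. Overruns to 0.125 at most.
- plunger (a joint): Lift of the spring plunger, m: 0 = pin fully home in a hole, 0.014 = up at its stop. The round-ended 10 mm pin reaches 9 mm into the hole: clear of the tube above about 0.010; let down between holes it rides on the tube at about 0.009. The spring pushes it down with 4 N when home, 7.5 N at full lift.
- knob (a point): Middle of the black plunger knob: round, upright, 28 mm in diameter, 26 mm tall (top 12 mm above, underside 14 mm below this point), 145 mm above the bench when home. A 20 mm boss ends 22 mm under this point, the section's top 38 mm under it. Free for 55 mm all round at knob height. Moves with section and plunger; axes as the stand's.
- pedal_pad (a point): Centre of the top face of the brake pedal's square black rubber pad, 50 x 50 x 8 mm, on the side of the stand towards the robot (stand's -x). 75 mm from the hinge; about 99 mm above the bench when up, 63 mm when down. It moves with the pedal.
- pedal_hinge (a point): The pedal's hinge axis, 95 mm above the bench, fixed to the stand at x -75, y -50 mm; the axis runs along the stand's y. The pad's top face lies 4 mm above the hinge's level when the pedal is level. Site axes are the stand's.
- pedal (a joint): Pedal angle, rad: 0 = up (level, brake tooth in the section's notch), 0.5 = pressed down to its stop (tooth lifted clear, above about 0.3). Pressing on the pad's middle takes about 7 to 11 N; it stays where it is left.
- dye_bottle: Bystander: amber bottle 48 mm in diameter, 120 mm tall, on the bench to the left. Origin under its centre.
- wax_tin: Bystander: flat tin 68 mm in diameter, 28 mm tall, on the stand's board, stand side towards the robot. Origin under its centre.
- mallet: Bystander: wooden mallet lying on the bench to the right. Origin under its middle.
- awl: Bystander: awl 150 mm long lying on the bench, right of the pedal. Origin under its middle.
- brass_weight: Bystander: brass weight 44 mm in diameter, 48 mm tall, on the stand's board beyond the tube. Origin under its centre.
- tool_cup: Bystander: white cup 72 mm in diameter, 95 mm tall, on the stand's board, right of the pedal. Origin under its centre.
- core_tube: Bystander: cardboard tube 60 mm in diameter standing 100 mm tall, on the stand's board between the two V rests. Origin under its centre.
- section_rest (a point): Foot of the V of the section's own steel rest, 95 mm to the stand's +x of the plunger, 115 mm above the bench; V 75 mm wide along x, tips 150 mm high; it rides with the section. The fixed V rest, of the same shape, stands at stand x 95, y -190 mm. Keep clear of both.

How it is judged (in metres and radians):
On the way, in this order (a step that is already met when the one before it is completed fails the run):
1. the pedal is pressed down to its stop (value of joint pedal above 0.42 rad), for 0.2 s.
2. the plunger is pulled up clear of its hole (value of joint plunger above 0.0095 m and contact force between the fingers and plunger_c1 above 1 N), for 0.1 s.
3. the section is at the next hole with the pin home (value of joint section between 0.056 and 0.064 m and value of joint plunger below 0.002 m), for 0.2 s.
At the end, for the whole second after the job is handed in: The section is in the next hole (slide 0.060 m, within 4 mm) and still, the pin is home (lift under 2 mm), the pedal is still down (over 0.36 rad), and the fingers still hold the knob (contact force over 2 N) (all of step 3 and value of joint pedal above 0.36 rad and contact force between the fingers and plunger_c1 above 2 N and velocity of joint section between -0.01 and 0.01 m/s); the arm keeps its last pose, push and grip.
It fails at once if the section goes past the next hole (value of joint section above 0.085 m).
It fails at once if the section is pushed the wrong way (value of joint section below -0.03 m).
It fails at once if a tool, bottle or other bystander is disturbed (moved over 25 mm) (distance of any of dye_bottle, wax_tin, mallet, awl, brass_weight, tool_cup, core_tube from where it was at the start of the episode above 0.025 m).
It also fails if it takes over 45 s, if anything falls off the work surface, if the arm or the gripper's body presses on something with over 40 N, if the wrist force passes 120 N, or if a joint passes its speed limit or range.

## Working session

There is one attempt and no reset: what is moved stays moved. The work goes in short steps, Python scripts to look and compute and a shell command to move; the robot and the scene stay as the last step left them, time stands still between calls to the robot, and variables do not carry over. Pictures are saved under pics/ and viewed, at most 10 in all, crops included, and the job is handed in when it is done.

```bash
mkdir -p pics; cat > h.py <<'E'
import numpy as np, cv2, pickle
from bench import ctrl, cams, ticket
def cap(n,tag):
    c=cams.capture(n); cv2.imwrite(f'pics/{tag}.png',c['image']); pickle.dump(c,open(f'pics/{tag}.pkl','wb')); return c
def P(c):
    R=cv2.Rodrigues(np.array(c['rvec'],float))[0]; return np.hstack([R,np.array(c['tvec'],float).reshape(3,1)])
def tri(l):  # [(cap,(u,v))...]
    A=[]
    for c,p in l:
        u=cv2.undistortPoints(np.array([[p]],float),np.array(c['mtx']),np.array(c['dist_coeffs']))[0,0]; M=P(c)
        A+=[u[0]*M[2]-M[0],u[1]*M[2]-M[1]]
    x=np.linalg.svd(np.array(A))[2][-1]; return x[:3]/x[3]
def proj(c,X): return cv2.projectPoints(np.array(X,float).reshape(-1,1,3),np.array(c['rvec'],float),np.array(c['tvec'],float),np.array(c['mtx']),np.array(c['dist_coeffs']))[0][:,0]
def atz(c,p,z):
    u=cv2.undistortPoints(np.array([[p]],float),np.array(c['mtx']),np.array(c['dist_coeffs']))[0,0]
    M=P(c);R=M[:,:3];o=-R.T@M[:,3];d=R.T@np.array([*u,1]);return o+d*(z-o[2])/d[2]
def load(t): return pickle.load(open(f'pics/{t}.pkl','rb'))
E
python3 - <<'E'
from h import *
for n in('scene','side'):
    c=cap(n,n+'0');M=P(c);print(n,-M[:,:3].T@M[:,3])
print(ctrl.sense())
E
```

```text
scene [ 1.51203148 -0.71212784  0.88983577]
side [-0.02344461 -1.22514755  0.889     ]
{'time_s': 0.1, 'qpos': array([ 5.82721689e+01,  1.96329121e+01,  8.73715763e+01,  5.31608469e-04,
        7.30736544e+01, -8.36495352e+00]), 'qvel': array([ 0.02470085, -0.15349195, -0.16788467,  0.1017847 , -0.01668884,
       -0.10444743]), 'tau': array([ 1.57420240e-03, -4.32005560e+01, -2.44693476e+01,  7.19637168e-02,
        5.27219230e-02, -6.05649188e-05]), 'eef_pos': array([0.20797646, 0.48166133, 0.22611132]), 'ee_rot': array([-1.79922763e+02, -1.18709973e-02,  1.56636959e+02]), 'force': array([-0.4637301 , -0.02603317, -0.74585689]), 'wrist_torque': array([ 0.00084564,  0.01942503, -0.03348836]), 'gripper_force': 0.0, 'grip_width': 0.09178886826374126}
```

View pics/scene0.png

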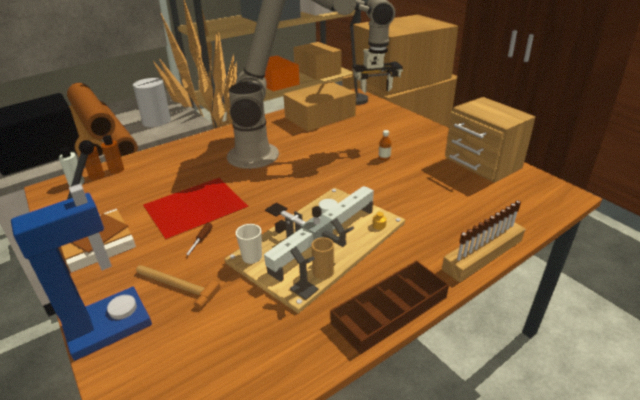

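View pics/side0.png

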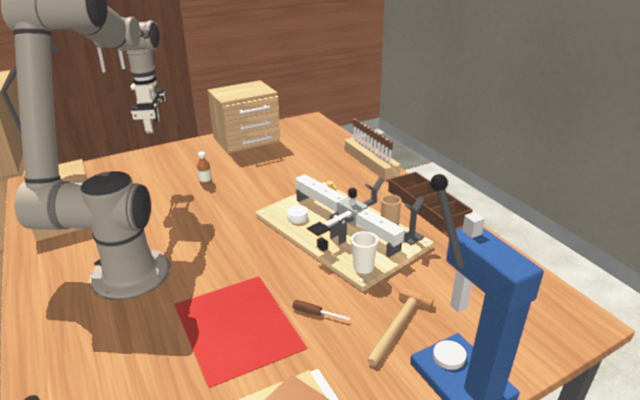

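Scene: knob near (318,212), pad near (277,210). Side: knob near (352,193), pad near (318,229). I'll enlarge both regions in one composite.

```bash
python3 - <<'E'
from h import *
a=load('scene0')['image'][175:315,220:420];b=load('side0')['image'][165:290,250:450]
b=cv2.copyMakeBorder(b,0,15,0,0,0)
o=np.vstack([cv2.resize(x[:74*1000],None,fx=4,fy=4,interpolation=cv2.INTER_CUBIC) for x in (a,)])
cv2.imwrite('pics/a.png',o);cv2.imwrite('pics/b.png',cv2.resize(b,None,fx=4,fy=4,interpolation=cv2.INTER_CUBIC))
E
```

```text
(no output)
```

View pics/a.png

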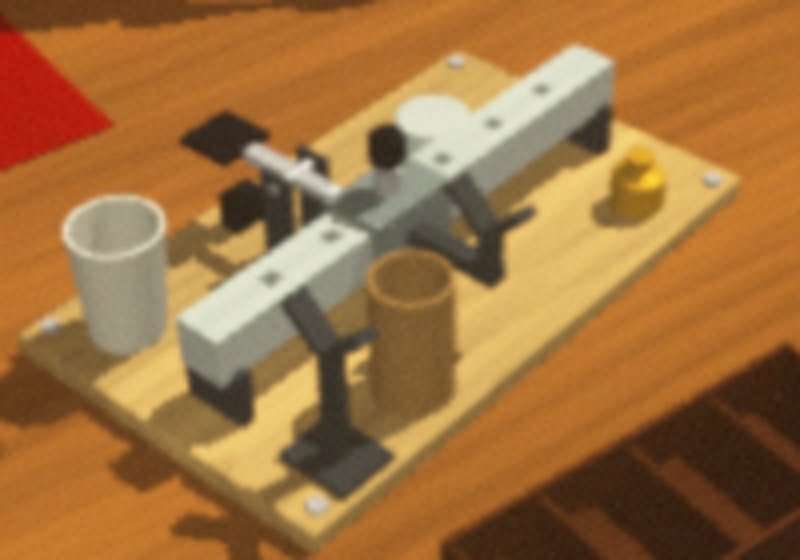

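View pics/b.png

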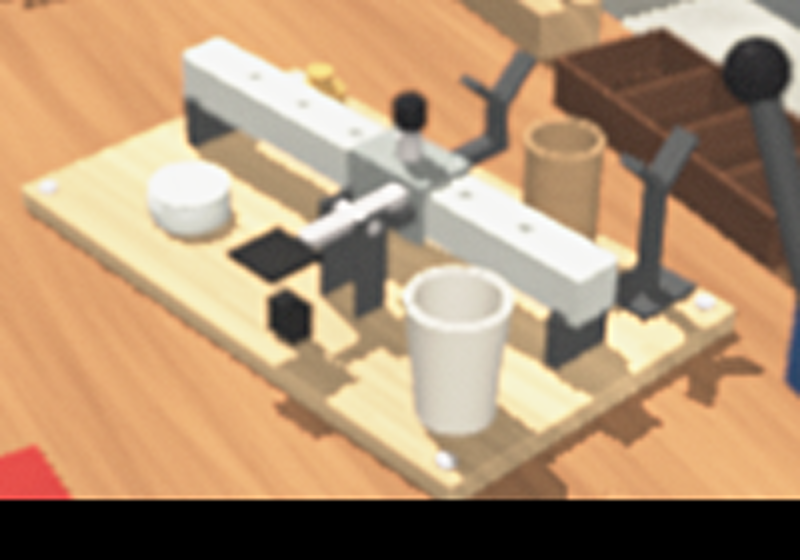

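Scene crop: holes at (542,89),(493,123),(442,158),(330,236),(270,277), knob (386,147), pad (225,137). Side crop: holes (255,76),(303,103),(355,132),(465,195),(525,228), knob (409,111), pad (275,254). The section must go left/away from the robot's right, i.e. world +y.

```bash
python3 - <<'E'
from h import *
s,d=load('scene0'),load('side0')
f=lambda p,o:((p[0]+.5)/4-.5+o[0],(p[1]+.5)/4-.5+o[1])
T=lambda a,b:tri([(s,f(a,(220,175))),(d,f(b,(250,165)))])
H=np.array([T(a,b) for a,b in zip([(542,89),(493,123),(442,158),(330,236),(270,277)],[(255,76),(303,103),(355,132),(465,195),(525,228)])])
print(H.round(4)); k=T((386,147),(409,111)); p=T((225,137),(275,254)); print('knob',k,'pad',p)
sc=[T(a,b) for a,b in [((455,62),(47,187)),((711,180),(705,301)),((48,325),(445,460))]];print('screws',np.round(sc,4))
y=np.array([150,90,30,-90,-150])/1e3
A=np.c_[y,np.ones(5)];c=np.linalg.lstsq(A,H,rcond=None)[0];e=c[0];yaw=np.arctan2(-e[0],e[1]);o=c[1]
print('yaw',np.degrees(yaw),'origin',o,'scale',np.linalg.norm(e))
R=np.array([[np.cos(yaw),-np.sin(yaw)],[np.sin(yaw),np.cos(yaw)]])
for n,q in(('knob',k),('pad',p),*[('sc',x) for x in sc]):print(n,R.T@(q-o)[:2],q[2])
for n,l in(('knob',(0,-.03)),('pad',(-.15,-.05)),('next',(0,.03))):print(n,o[:2]+R@l)
np.savez('st.npz',o=o,yaw=yaw)
E
```

```text
[[ 0.6129  0.047   0.1004]
 [ 0.6257 -0.0117  0.1004]
 [ 0.6392 -0.0707  0.1006]
 [ 0.6652 -0.1883  0.0999]
 [ 0.6787 -0.2468  0.1005]]
knob [ 0.65220324 -0.12913096  0.14447456] pad [ 0.51062039 -0.18208029  0.09524023]
screws [[ 0.4424  0.0898  0.0218]
 [ 0.8841 -0.1314  0.0785]
 [ 0.5443 -0.3598  0.0227]]
yaw 12.617631063288743 origin [ 0.64565027 -0.09996324  0.10034934] scale 1.0041776187765432
knob [ 2.32075852e-05 -2.98947592e-02] 0.14447456165611977
pad [-0.14970679 -0.05063748] 0.09524022784999636
sc [-0.15685342  0.22957365] 0.02184323533173275
sc [ 0.2258183  -0.08273527] 0.0784770851075912
sc [-0.15569761 -0.23142836] 0.02271099111433549
knob [ 0.65220358 -0.12923873]
pad [ 0.51019501 -0.18152225]
next [ 0.63909697 -0.07068776]
```

Triangulation agrees with the text (knob 144 mm, holes 100 mm, yaw 12.6°). I'll align the tool y with the stand's y, then move over the pad with the fingers shut.

```bash
cat >> h.py <<'E'
def st(v=None):
    z=np.load('st.npz');s=ctrl.sense();p=np.array(s['eef_pos']) if v is None else v
    t=z['yaw'];d=p-z['o'];return np.cos(t)*d[0]+np.sin(t)*d[1],-np.sin(t)*d[0]+np.cos(t)*d[1],p[2],s
def show():
    x,y,zz,s=st();print('stand mm',np.round([x*1e3,y*1e3,zz*1e3],1),'rot',np.round(s['ee_rot'],2),'F',np.round(s['force'],1),'w',round(s['grip_width']*1e3,1),'gf',round(s['gripper_force'],1),'t',round(s['time_s'],2))
E
python3 -m crank '[[[0,0,0,-7.2,1],[0,0,0,-7.2,1],[0,0,0,-7.2,1],[0,0,0,-7.2,1],[0,0,0,-7.2,1],[-1,-4.7,0,0,1],[-1,-4.7,0,0,1],[-1,-4.7,0,0,1]]]'
python3 -m crank '[[[-1,-4.7,0,0,1],[-1,-4.7,0,0,1],[-1,-4.7,0,0,1],[-1,-4.7,0,0,1],[-1,-4.7,0,0,1],[-1,-4.7,0,0,1],[-1,-4.7,0,0,1],[-1,-4.7,0,0,1]]]'
python3 -m crank '[[[-1,-4.7,0,0,1],[-1,-4.7,0,0,1],[-1,-4.7,0,0,1],[0,0,0,0,1]]]'
python3 -c 'from h import *;show()'
```

```text
time_s: 0.9
eef_pos: [0.2683, 0.3494, 0.2262]
ee_rot: [-180.0, -0.0, -167.3]
force: [0.2, -0.6, 0.2]
grip_width: 0.032
gripper_force: 0.0
time_s: 1.7
eef_pos: [0.4289, -0.0004, 0.2266]
ee_rot: [180.0, 0.0, -167.4]
force: [0.6, 0.2, -0.1]
grip_width: 0.0004
gripper_force: 0.0
time_s: 2.1
eef_pos: [0.4902, -0.1343, 0.2258]
ee_rot: [-179.9, -0.0, -167.6]
force: [-0.2, 0.0, -0.1]
grip_width: 0.0007
gripper_force: 0.0
stand mm [-159.2    0.4  225.8] rot [-179.92   -0.   -167.64] F [-0.2  0.  -0.1] w 0.7 gf 0.0 t 2.1
```

```bash
python3 -m crank '[[[-0.6,-2.5,0,0,1],[-0.6,-2.5,0,0,1],[0,0,4,0,1],[0,0,4,0,1],[0,0,3,0,1],[0,0,0,0,1]]]'>/dev/null
python3 -c 'from h import *;show()'
python3 -m crank '[[[0,0,1,0,1],[0,0,0.6,0,1],[0,0,0.6,0,1],[0,0,0.6,0,1],[0,0,0.6,0,1],[0,0,0.6,0,1],[0,0,0.6,0,1],[0,0,0,0,1]]]'
python3 -c 'from h import *;show()'
```

```text
stand mm [-150.   -41.8  112.7] rot [ 179.64   -0.41 -167.35] F [1.  0.7 0.1] w 0.1 gf 0.0 t 2.7
time_s: 3.5
eef_pos: [0.5137, -0.1762, 0.0727]
ee_rot: [-179.8, 0.3, -167.4]
force: [0.6, 1.0, 4.1]
grip_width: 0.0006
gripper_force: 2.2
stand mm [-145.5  -45.5   72.7] rot [-179.81    0.3  -167.36] F [0.6 1.  4.1] w 0.6 gf 2.2 t 3.5
```

```bash
python3 -m crank '[[[0,0,0.4,0,1],[0,0,0.4,0,1],[0,0,0.3,0,1],[0,0,0.2,0,1],[0,0,0,0,1],[0,0,0,0,1]]]'
python3 -c 'from h import *;show()'
```

```text
time_s: 4.1
eef_pos: [0.5152, -0.1765, 0.0639]
ee_rot: [-179.6, 0.6, -167.4]
force: [-4.3, 5.9, 35.6]
grip_width: 0.0004
gripper_force: 16.5
stand mm [-144.   -46.2   63.9] rot [-179.64    0.56 -167.36] F [-4.3  5.9 35.6] w 0.4 gf 16.5 t 4.1
```

```bash
python3 -m crank '[[[0,0,0,0,1],[0,0,0,0,1],[0,0,-2,0,1],[0,0,-4,0,1],[0,0,-4,0,0.4],[0,0,-4,0,0.4],[0,0,-1,0,0.4],[0,0,0,0,0.4]]]'>/dev/null
python3 - <<'E'
from h import *;show()
a=cap('scene','scene1')['image'][175:275,230:370];b=cap('side','side1')['image'][165:265,270:410]
cv2.imwrite('pics/c.png',np.hstack([cv2.resize(x,None,fx=2.8,fy=2.8,interpolation=cv2.INTER_CUBIC) for x in(a,b)]))
E
```

```text
stand mm [-146.7  -45.1  210. ] rot [-179.81    0.24 -167.36] F [-0.3  0.2 -0.7] w 27.8 gf 0.0 t 4.9
```

View pics/c.png

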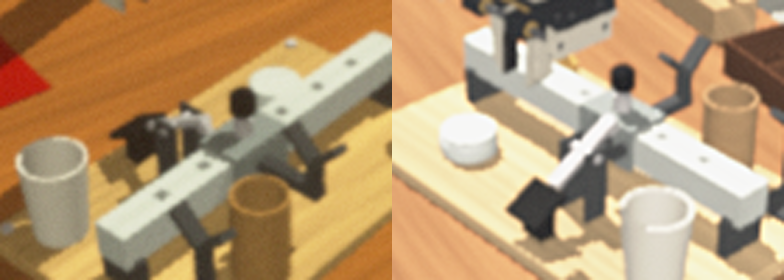

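The picture shows the pad tilted down (side crop ~(530,205)) with the tooth lifted; knob unmoved. Now over the knob.

```bash
python3 -m crank '[[[-3,0.3,0,0,0.4],[-3,0.3,0,0,0.4],[-3,0.3,0,0,0.4],[-3,0.3,0,0,0.4],[-2.7,0.3,0,0,0.4],[0,0,0,0,0.4],[0,0,0,0,0.4]]]'>/dev/null
python3 -c 'from h import *;show()'
```

```text
stand mm [ -1.3 -28.9 205.1] rot [ 179.88   -0.22 -167.32] F [-0.9  0.7  0.1] w 55.1 gf 0.0 t 5.7
```

```bash
python3 -m crank '[[[-0.1,-0.1,2.5,0,0.4],[0,0,2.5,0,0.4],[0,0,2.5,0,0.4],[0,0,0.1,0,0.4],[0,0,0,0,0.4]]]'>/dev/null
python3 -c 'from h import *;show()'
python3 -m crank '[[[0,0,0,0,0.8],[0,0,0,0,0.8],[0,0,0,0,0.8],[0,0,0,0,0.8],[0,0,0,0,0.8]]]'>/dev/null
python3 -c 'from h import *;show()'
```

```text
stand mm [ -0.5 -30.7 131.6] rot [ 1.7996e+02 -8.0000e-02 -1.6741e+02] F [ 0.  -0.8  0.2] w 55.0 gf 0.0 t 6.2
stand mm [  0.8 -31.4 132.7] rot [-1.7989e+02  9.0000e-02 -1.6737e+02] F [ 0.4 -3.5  3.7] w 27.0 gf 30.0 t 6.7
```

Knob gripped (27 mm, 30 N). Lift about 12 mm.

```bash
python3 -m crank '[[[0,0,-0.4,0,0.8],[0,0,-0.4,0,0.8],[0,0,-0.4,0,0.8],[0,0,0,0,0.8],[0,0,0,0,0.8]]]'>/dev/null
python3 -c 'from h import *;show()'
```

```text
stand mm [  0.6 -30.4 143.1] rot [ 179.98   -0.   -167.36] F [ 4.6 -1.8 -6.8] w 26.7 gf 30.0 t 7.2
```

```bash
python3 -m crank '[[[0,0,-0.2,0,0.8],[0,0,0,0,0.8],[0,0,0,0,0.8],[0,0.5,0,0,0.8],[0,0.5,0,0,0.8],[0,0.5,0,0,0.8],[0,0,0,0,0.8]]]'>/dev/null
python3 -c 'from h import *;show()'
```

```text
stand mm [  0.5 -14.6 145.3] rot [ 1.7994e+02 -2.0000e-02 -1.6733e+02] F [ 4.3  0.6 -8. ] w 26.7 gf 30.0 t 7.9
```

```bash
python3 -m crank '[[[0,0.7,0,0,0.8],[0,0.7,0,0,0.8],[0,0.7,0,0,0.8],[0,0.7,0,0,0.8],[0,0.7,0,0,0.8],[0,0.5,0,0,0.8],[0,0,0,0,0.8],[0,0,0,0,0.8]]]'>/dev/null
python3 - <<'E'
from h import *;show()
a=cap('scene','scene2')['image'][165:265,240:380];b=cap('side','side2')['image'][150:250,260:400]
cv2.imwrite('pics/d.png',np.hstack([cv2.resize(x,None,fx=2.8,fy=2.8,interpolation=cv2.INTER_CUBIC) for x in(a,b)]))
E
```

```text
stand mm [  0.3  25.3 145.5] rot [ 1.7991e+02 -3.0000e-02 -1.6735e+02] F [ 3.   3.1 -8.2] w 27.3 gf 30.0 t 8.7
```

View pics/d.png

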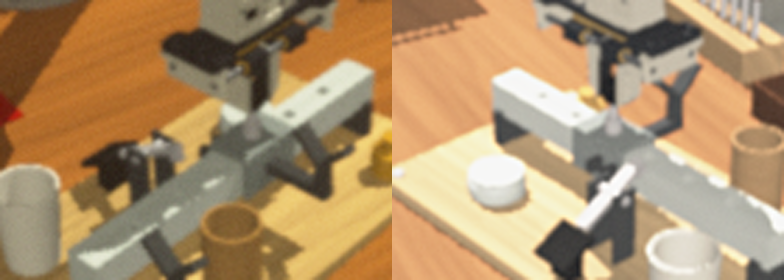

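The picture shows the section has followed with the knob, the pedal still down, bystanders in place. Last 4 mm, then lower.

```bash
python3 -m crank '[[[0,0.4,0,0,0.8],[0,0,0,0,0.8],[0,0,0.4,0,0.8],[0,0,0.4,0,0.8],[0,0,0,0,0.8],[0,0,0,0,0.8]]]'>/dev/null
python3 -c 'from h import *;show()'
```

```text
stand mm [  0.4  28.4 137.7] rot [ 1.8000e+02 -1.0000e-02 -1.6737e+02] F [ 2.1 -1.8 -5.4] w 26.8 gf 30.0 t 9.4
```

Spring force and height show the pin already entering the hole; finish lowering.

```bash
python3 -m crank '[[[0,0,0.3,0,0.8],[0,0,0.3,0,0.8],[0,0,0.1,0,0.8],[0,0,0,0,0.8],[0,0,0,0,0.8],[0,0,0,0,0.8]]]'>/dev/null
python3 -c 'from h import *;show()'
```

```text
stand mm [  0.6  28.3 132.6] rot [-1.7994e+02  9.0000e-02 -1.6736e+02] F [-1.6  0.1  5. ] w 27.1 gf 30.0 t 10.0
```

```bash
python3 -m crank '[[[0,0,0,0,0.8],[0,0,0,0,0.8],[0,0,0,0,0.8]]]'>/dev/null
python3 -c 'from h import *;show();print(ticket.job_done())'
```

```text
stand mm [  0.6  28.3 132.7] rot [-1.7994e+02  9.0000e-02 -1.6736e+02] F [-2.1 -0.9  5.6] w 26.7 gf 30.0 t 10.3
the job is handed in; nothing more can be done
None
```

I handed the job in at 10.3 s: by my readings the pedal is down, the section is one hole (about 60 mm) over with the pin home, and the knob is still gripped at 30 N; the hand-in returned no verdict.

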